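# Set sprung forceps to the marked gap over the ampoule tray

### The job

Get the sprung measuring forceps ready for taking ampoules: lift them level out of their rest by their two finger grips, carry their tips a little above the ampoules standing in the steel tray before the robot (not the one at the far right of the worktop), and squeeze until the pointer on the moving arm is in line with the sliding mark on the cross bar. Never let the tips close on each other or shift the mark along its bar, leave the vial and marker pen on the left, the amber bottle at the back and the standing ampoule on the right alone, and finish while still holding the forceps steady at that gap over the tray.

Things in the scene. Friction and masses are not known exactly. Their poses are not given: they have to be found in the camera images.
- forceps: Sprung steel forceps, 180 mm long, 14 mm high (22 mm at cross bar and mark), about 0.1 kg, loose, lying level across their rest. Origin at the underside between the grips; x to the tips, y from fixed to moving arm, z up. The arms form a V: round hinge 85 mm behind, tips 88 mm ahead, cross bar 49 mm ahead. Squeezing takes 4 N at first, 16 N at 0.2 rad; they spring open when let go.
- forceps_grip (a point): Point to grasp: midway between the two finger grips, half-way up (7 mm over the underside, 35 mm over the worktop); axes as the forceps. The grips are dark outward bulges: on the fixed arm a flat pad 28 mm long, on the moving arm an upright round of radius 8 mm. Across them (y) the open forceps measure 44 mm, and 0.85 mm less per 0.01 rad of joint forceps_arm.
- forceps_tip (a point): Tip of the forceps' fixed arm, half-way up; same axes as forceps_grip, from which it lies 88 mm ahead and 25 mm to -y.
- forceps_arm (a joint): Closing angle of the moving arm, rad: 0 = open (tip gap 42 mm), grows as squeezed; the tip gap falls about 1.75 mm per 0.01 rad and the tips meet at 0.243. The pointer is in line with the mark when 0.145 * sin(0.13 - forceps_arm) = rider (m).
- pointer (a point): Small dark fin on top of the moving arm, just ahead of the cross bar, 145 mm from the hinge. It travels sideways (along -y of the forceps) past the mark as the forceps are squeezed.
- rider (a joint): Place of the mark along the cross bar, m: the y of the mark relative to the hinge, + towards the moving arm, between -0.009 and +0.005. Stiff: it stays where it is set.
- mark (a point): Point of the dark arrow-shaped rider (8 mm wide) on the aluminium cross bar; it points ahead, towards the tips, at the line that the pointer travels. Same axes as forceps_grip, which it follows.
- rest: Fixed white plastic forceps rest, 150 x 84 mm; origin in the middle of its underside, x along the forceps. Base plate 6 mm thick; two cross supports 18 mm thick, tops 28 mm over the worktop, at x = -60 and +55 mm, with 7 mm lips at their ends. Between the supports 97 mm is free for the fingers.
- tray_ampoules (a point): Centre of the ampoules that stand in a rack in the steel tray in front of the robot (tray 162 x 232 mm, fixed, rim 26 mm high), at the height of the ampoules' tops, 64 mm over the worktop.
- vial: Loose bystander: small vial, 26 mm across, 54 mm high; origin at the underside. Leave alone.
- marker: Loose bystander: marker pen, 135 mm long, 17 mm thick, lying; origin at the underside. Leave alone.
- iodine: Loose bystander: amber glass bottle, 48 mm across, 105 mm high, at the back; origin at the underside. Leave alone.
- ampoule_standing: Loose bystander: glass ampoule standing upright, 20 mm across, 80 mm high, on the right; origin at the underside. Leave alone.

How it is judged:
By the outcome, as a careful person would: the job done as asked, in the order asked, and still so for the second after the job is handed in, while the arm keeps its last pose, push and grip.
It also fails if it takes over 32 s, if anything falls off the work surface, if the arm or the gripper's body presses on something with over 40 N, if the wrist force passes 120 N, or if a joint passes its speed limit or range.

### The arm

A 6-joint arm with a two-finger parallel gripper is mounted at the origin on a cart in front of the work surface, level with it; the furniture and walls round the work are solid. World frame = base frame: x ahead of the robot, y to its left, z up, the work surface at z = 0. Lengths are in m, angles in rad, forces in N, time in s.
With the tool pointing down it reaches from about 0.35 to 0.775 m from the base axis. Payload 5.5 kg.
Tool frame: the origin (TCP) lies at the very end of the fingers, on their centre line; the grasp point (between the pads) lies 19 mm behind it; x points along the fingers, y is the direction in which the jaws open and shut, and the axes are right-handed (so a half turn about x gives the same grasp; the last joint's range is limited). The gripper opens to 85 mm and grips with 20 to 120 N. Pads are 22 mm wide; open, the fingers measure 114 mm over their backs; the gripper's body (76 mm by 85 mm) begins 54 mm behind the grasp point. The pads swing forward as they close: fully open they stand 13 mm farther back than shut.
Start: joints at [-1.464, 0.313, 0.046, 1.304, 0, 1.431], TCP at [0.14, -0.558, 0.231] pointing down, gripper open.
Joint ranges: [-2.76, 2.76], [-0.86, 1.69], [-1.03, 1.26], [-2.2, 2.34], [-1.47, 1.5], [-3.14, 3.14]. Speed limits (rad/s): [2.57, 2.57, 3.14, 3.14, 3.14, 3.14].

### API

Orientations are given as a unit quaternion [w, x, y, z].
In Python, from workcell import env gives the robot as it stands.
- The arm moves only by the tool servo_tool, never from a script. Its argument "increments" is a list of rows, each an object with "offset": the shift along the tool's x, y, z in cm, a list of three; "yaw": the turn about the tool's x in degrees. In form: [{"offset": [x, y, z], "yaw": yaw}, ...]. A call has exactly 8 rows; each row is the pose to reach, as a shift and turn from the pose commanded when the call began, along the tool's axes at that moment; what a row does not reach only later rows make up. A row lasts 1/10 s, in which the tool goes at most 50 mm and 8.59 degrees, less where a joint would pass 70% of its speed; a pose out of reach is approached as far as the arm can. A call with a gripper value outside its range is refused whole. "claw" is the opening, from 0 (shut) to 1 (fully open), set as the call begins (left out, the last holds). The fingers move at their own pace and stop on an object; "force" is the grip in N (left out, the last holds). Time passes only in rows, so rows that repeat a pose let the fingers close, or fill a call up. It gives the time, the measured TCP pose, the force and the opening at its end, in the units of the state.
- env.get_state(): the state, without advancing time (a new reading comes with each control period).
- env.read_camera(name): name is "scene" or "top" or "wrist"; returns (picture, depth): 420x560x3 uint8, red, green, blue; 420x560 float32, m along the optical axis (not along the pixel's ray), 0 where there is no reading.
- env.camera_model(name): a dict with "vertical_fov" (degrees; the focal length in pixels is half the picture's height over the tangent of half this angle, whatever the lens; pixels are square), "cx", "cy" (the principal point, pixels), "world_from_camera" (4x4, takes a point from camera to world coordinates). Camera axes: x right, y up, looking along -z (the intrinsics and any distortion apply to the point x, -y, -z); pixel columns grow to the right and rows downward; lengths in m; the calibration is good to about 2 mm. A picture is of the moment at which its call begins: read the wrist's pose just before it. camera_model takes no time and is no camera call; for the wrist camera it gives the pose at the moment of the call.
- env.hand_in(): hands the job in, once; it reports no verdict.
The state is a dict: "clock": time; "joint_pos": joint angles; "qvel": joint speeds; "tau": joint torques, N m; "tcp_pos": TCP position; "orientation": TCP orientation; "wrist_force": force on the tool from outside, world axes, zero at the start; "ft_torque": the same for the moment, N m; "finger_gap": finger opening in m.
Only numpy, scipy, OpenCV 4.12 (cv2) and the standard library are available. Lean on these libraries where they do the work, as an engineer would, in place of code of your own. Each camera call takes 0.05 s, during which the arm holds its last target.

## Working session

There is one attempt and no reset: what is moved stays moved. The work goes in short steps, Python scripts to look and compute and a tool call to move; the robot and the scene stay as the last step left them, time stands still between calls to the robot, and variables do not carry over. Pictures are saved under pics/ and viewed, and the job is handed in when it is done.

Besides the shell and the picture viewer there is one more tool, called after "Call:" by a JSON object that holds its "fn" and its "kwargs", one argument or row to a line. servo_tool: Moves the arm, as the interface text tells. Its arguments: {"type":"object","properties":{"increments":{"type":"array","items":{"type":"object","properties":{"offset":{"type":"array","items":{"type":"number"}},"yaw":{"type":"number"}}}},"claw":{"type":"number"},"force":{"type":"number"}},"required":["increments"]}

```bash
ls; mkdir -p pics
cat > h.py <<'E'
import numpy as np, cv2
from workcell import env
def snap(n,f):
    m=env.camera_model(n); p,d=env.read_camera(n)
    cv2.imwrite('pics/'+f+'.png',p[:,:,::-1]); np.savez('pics/'+f+'.npz',p=p,d=d,W=m['world_from_camera'],f=210/np.tan(np.radians(m['vertical_fov'])/2),c=[m['cx'],m['cy']]);
    return m
def load(f): return np.load('pics/'+f+'.npz')
def ray(L,u,v):
    c=L['c'];f=L['f'];W=L['W']
    d=np.array([(u-c[0])/f,-(v-c[1])/f,-1.]); return W[:3,3],W[:3,:3]@d
def onz(L,u,v,z):
    o,d=ray(L,u,v); return o+d*(z-o[2])/d[2]
def pt(L,u,v):
    o,d=ray(L,u,v); return o+d*L['d'][int(round(v)),int(round(u))]
E
python3 - <<'E'
from h import *
for n in ['scene','top','wrist']:
    m=snap(n,n+'1'); print(n,m)
s=env.get_state(); print(s)
E
```

```text
pics
scene {'vertical_fov': 54.057262812702646, 'cx': 281.99072147109297, 'cy': 208.49705837618833, 'world_from_camera': array([[-8.22753849e-01,  4.15525145e-01, -3.87833674e-01,
         6.24712195e-02],
       [-5.68397820e-01, -6.01292503e-01,  5.61579241e-01,
         6.15360872e-01],
       [ 1.48815383e-04,  6.82485297e-01,  7.30899307e-01,
         9.68651074e-01],
       [ 0.00000000e+00,  0.00000000e+00,  0.00000000e+00,
         1.00000000e+00]])}
top {'vertical_fov': 52.14263650205625, 'cx': 278.37517786541747, 'cy': 209.02052381635315, 'world_from_camera': array([[-0.02460195,  0.99259153, -0.11898237,  0.38588233],
       [-0.99957925, -0.02625341, -0.01233217, -0.08542717],
       [-0.0153645 ,  0.11862891,  0.99281978,  1.35777081],
       [ 0.        ,  0.        ,  0.        ,  1.        ]])}
wrist {'vertical_fov': 58.159274620688514, 'cx': 284.5053942442408, 'cy': 205.16844895415872, 'world_from_camera': array([[ 0.24430259,  0.92921107,  0.27727789,  0.21117231],
       [-0.96969678,  0.23472001,  0.067784  , -0.53993808],
       [-0.00209702, -0.28543529,  0.95839569,  0.37187363],
       [ 0.        ,  0.        ,  0.        ,  1.        ]])}
{'clock': 0.15, 'joint_pos': array([-1.46360526e+00,  3.13859434e-01,  4.52628543e-02,  1.30362029e+00,
       -1.10328859e-06,  1.43121858e+00]), 'qvel': array([ 0.00115075, -0.00280784,  0.00299121, -0.00104935,  0.00089605,
        0.00036609]), 'tau': array([ 1.80374955e-03, -4.81065702e+01,  2.98814106e+01,  1.39428742e-02,
       -1.79163426e-04,  1.00568070e-05]), 'tcp_pos': array([ 0.14041803, -0.55719897,  0.23060515]), 'orientation': array([ 0.08652255,  0.70173878,  0.08752691, -0.70172329]), 'wrist_force': array([-0.63667629,  0.48339733, -0.80864497]), 'ft_torque': array([-0.02704349,  0.01008549,  0.04403475]), 'finger_gap': 0.08566012891414229}
```

View pics/scene1.png

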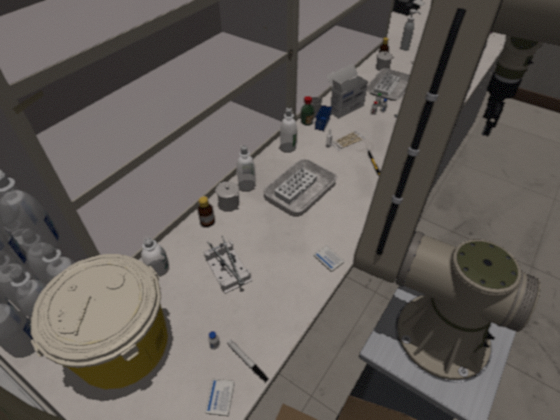

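View pics/top1.png

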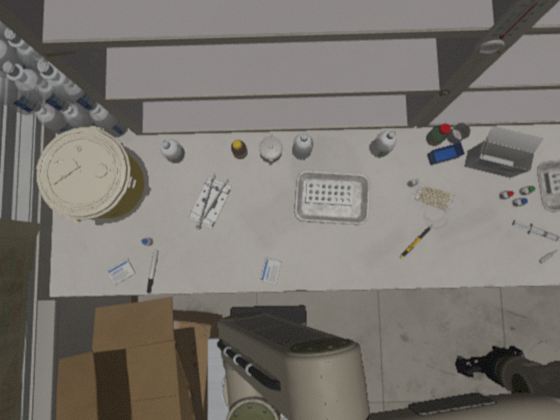

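View pics/wrist1.png

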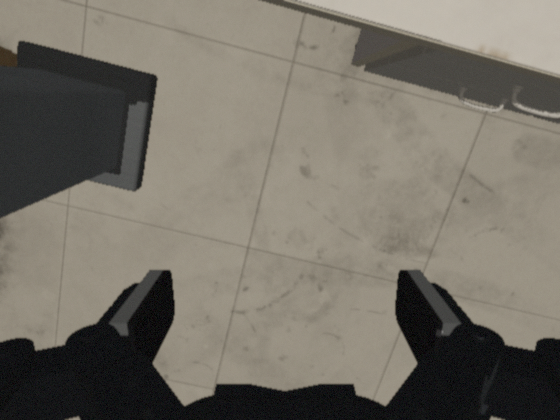

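The scene and top pictures show the forceps on the white rest at about (210,200) in top, and the steel tray with its rack at about (331,197). The wrist camera sees only floor so far. I'll zoom in.

Run:
```python
from h import *
for f,(u0,v0,w,h) in {'top1':(175,160,70,80),'scene1':(190,225,80,75)}.items():
    im=cv2.imread(f'pics/{f}.png')[v0:v0+h,u0:u0+w]; cv2.imwrite(f'pics/{f}z.png',cv2.resize(im,None,fx=7,fy=7,interpolation=cv2.INTER_CUBIC))
L=load('top1')
for u,v in [(331,197),(331,215),(210,203),(300,260),(150,260),(238,148),(420,215)]: print(u,v,onz(L,u,v,0).round(3),pt(L,u,v).round(3))
L=load('scene1')
for u,v in [(228,265),(300,188),(300,220)]: print(u,v,pt(L,u,v).round(3))
```

```text
331 197 [ 0.583 -0.237  0.   ] [ 0.579 -0.234  0.026]
331 215 [ 0.525 -0.235  0.   ] [ 0.525 -0.235  0.002]
210 203 [0.574 0.15  0.   ] [0.572 0.148 0.011]
300 260 [ 0.386 -0.132  0.   ] [ 0.386 -0.132  0.003]
150 260 [0.397 0.341 0.   ] [0.397 0.339 0.003]
238 148 [0.752 0.058 0.   ] [0.725 0.047 0.1  ]
420 215 [ 0.518 -0.516  0.   ] [ 0.517 -0.515  0.003]
228 265 [0.574 0.144 0.007]
300 188 [ 0.566 -0.218  0.026]
300 220 [ 0.5   -0.118  0.003]
```

View pics/top1z.png

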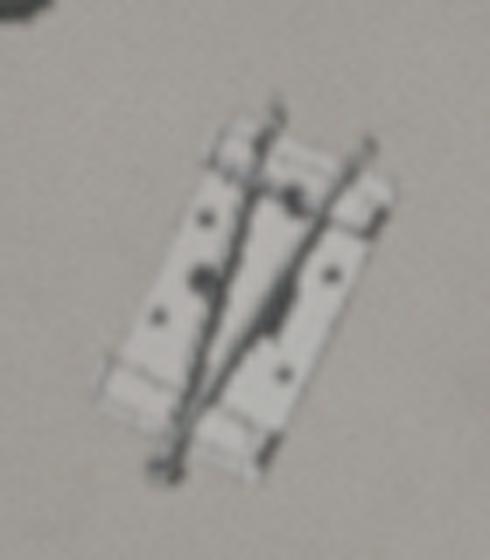

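View pics/scene1z.png

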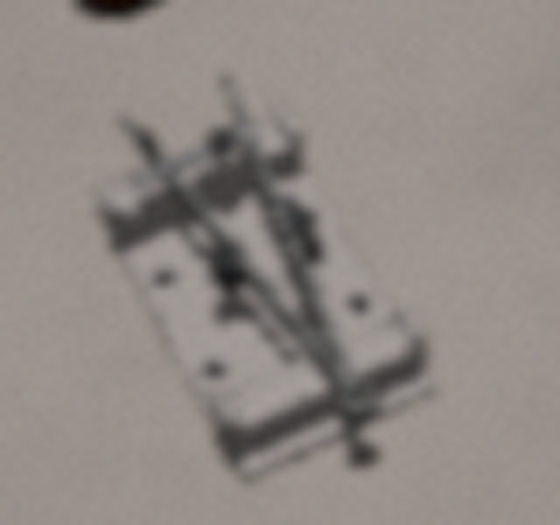

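Run:
```python
from h import *
from scipy.spatial.transform import Rotation as R
L=load('top1')
Z=lambda a,b:(175+a/7-.4,160+b/7-.4)
P={}
for n,(a,b,z) in dict(hinge=(167,468,.035),mgrip=(203,280,.038),fpad=(274,308,.038),mtip=(278,105,.035),ftip=(368,146,.035),mark=(294,198,.05)).items(): P[n]=onz(L,*Z(a,b),z); print(n,P[n].round(4))
t=(P['mtip']+P['ftip'])/2; print('head',np.degrees(np.arctan2(*(t-P['hinge'])[[1,0]])),np.linalg.norm(t-P['hinge']))
s=env.get_state(); q=s['orientation']; print(R.from_quat(q[[1,2,3,0]]).as_matrix().round(3))
```

```text
hinge [0.4966 0.1799 0.035 ]
mgrip [0.5797 0.163  0.038 ]
fpad [0.5663 0.1314 0.038 ]
mtip [0.6586 0.1295 0.035 ]
ftip [0.6388 0.0893 0.035 ]
mark [0.6135 0.1203 0.05  ]
head -24.85698810174261 0.1676678581369657
[[-0.     0.244 -0.97 ]
 [ 0.001 -0.97  -0.244]
 [-1.    -0.001 -0.   ]]
```

Call:
{"fn": "servo_tool", "kwargs": {
  "increments": [
    {"offset": [0,-3.3,-3.4],"yaw": -8},
    {"offset": [0,-6.6,-6.8],"yaw": -16},
    {"offset": [0,-9.9,-10.2],"yaw": -24},
    {"offset": [0,-13.2,-13.6],"yaw": -32},
    {"offset": [0,-16.5,-17],"yaw": -40},
    {"offset": [0,-19.8,-20.4],"yaw": -48},
    {"offset": [0,-23.1,-23.8],"yaw": -56},
    {"offset": [0,-26.4,-27.2],"yaw": -64}
  ],
  "claw": 1,
  "force": 20
}}

```text
clock: 0.95
tcp_pos: [0.3402, -0.2334, 0.2313]
orientation: [0.447, 0.548, 0.447, -0.548]
wrist_force: [0.1, -0.8, -0.5]
finger_gap: 0.0858
```

```bash
cat >> h.py <<'E'
from scipy.spatial.transform import Rotation as R
def toolgo(x,y,z,head=None):
    s=env.get_state(); q=s['orientation']; M=R.from_quat(q[[1,2,3,0]]).as_matrix()
    d=M.T@(np.array([x,y,z])-s['tcp_pos'])*100
    h=np.degrees(np.arctan2(M[1,1],M[0,1]))
    print('clock',s['clock'],'tcp',s['tcp_pos'].round(4),'toolx',M[:,0].round(3),'yhead',h.round(2),'offset cm',d.round(2),'yaw',None if head is None else -(head-h),'gap',s['finger_gap'],'F',s['wrist_force'].round(1),'q',s['joint_pos'].round(2))
E
python3 -c "
from h import *
toolgo(.574,.145,.2,65.1)"
```

```text
clock 0.95 tcp [ 0.3402 -0.2334  0.2313] toolx [ 0. -0. -1.] yhead -11.56 offset cm [  3.12  15.32 -41.76] yaw -76.66335257329206 gap 0.08578647034916265 F [ 0.1 -0.8 -0.5] q [-0.8  -0.   -0.33  1.24 -0.    0.98]
```

Call:
{"fn": "servo_tool", "kwargs": {
  "increments": [
    {"offset": [0.3,1.7,-4.6],"yaw": -8.4},
    {"offset": [0.6,3.4,-9.2],"yaw": -16.8},
    {"offset": [0.9,5.1,-13.8],"yaw": -25.2},
    {"offset": [1.2,6.8,-18.4],"yaw": -33.6},
    {"offset": [1.5,8.5,-23],"yaw": -42},
    {"offset": [1.8,10.2,-27.6],"yaw": -50.4},
    {"offset": [2.1,11.9,-32.2],"yaw": -58.8},
    {"offset": [2.4,13.6,-36.8],"yaw": -67.2}
  ]
}}

```text
clock: 1.75
tcp_pos: [0.5491, 0.0991, 0.2069]
orientation: [0.676, 0.208, 0.676, -0.209]
wrist_force: [1.3, -1.3, 0.5]
finger_gap: 0.0853
```

```bash
python3 -c "
from h import *
toolgo(.574,.145,.2,65.1)"
```

```text
clock 1.75 tcp [0.5491 0.0991 0.2069] toolx [-0. -0. -1.] yhead 55.71 offset cm [ 0.69  5.2  -0.53] yaw -9.389161478680606 gap 0.08529399148413805 F [ 1.3 -1.3  0.5] q [ 0.03  0.29 -0.05  1.23 -0.    0.63]
```

Call:
{"fn": "servo_tool", "kwargs": {
  "increments": [
    {"offset": [0.2,2,-0.2],"yaw": -4},
    {"offset": [0.4,4,-0.4],"yaw": -7},
    {"offset": [0.6,5.2,-0.5],"yaw": -9.4},
    {"offset": [0.7,5.2,-0.5],"yaw": -9.4},
    {"offset": [0.7,5.2,-0.5],"yaw": -9.4},
    {"offset": [0.7,5.2,-0.5],"yaw": -9.4},
    {"offset": [0.7,5.2,-0.5],"yaw": -9.4},
    {"offset": [0.7,5.2,-0.5],"yaw": -9.4}
  ]
}}

```text
clock: 2.55
tcp_pos: [0.5738, 0.1419, 0.2007]
orientation: [0.69, 0.155, 0.69, -0.155]
wrist_force: [0.7, -0.3, 0.7]
finger_gap: 0.0852
```

```bash
python3 -c "
from h import *
snap('wrist','wrist2')
toolgo(.574,.145,.2,65.1)"
```

```text
clock 2.6 tcp [0.5739 0.142  0.2006] toolx [ 0. -0. -1.] yhead 64.68 offset cm [ 0.06  0.28 -0.12] yaw -0.42116885076185895 gap 0.08506787440653295 F [ 0.4 -0.4  0.2] q [ 0.11  0.35  0.03  1.24 -0.    0.55]
```

View pics/wrist2.png

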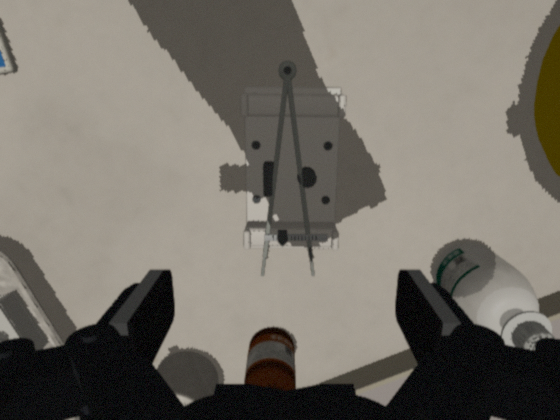

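The wrist view shows the forceps with the hinge at (288,70), the fixed pad at (269,178), the round grip at (307,177), the mark at (283,237), and the tips at (264,272) and (313,272).

Run:
```python
from h import *
im=cv2.imread('pics/wrist2.png')[155:285,235:350]; cv2.imwrite('pics/w2z.png',cv2.resize(im,None,fx=4.5,fy=4.5,interpolation=cv2.INTER_CUBIC))
L=load('wrist2')
P={}
for n,(u,v,z) in dict(hinge=(288,70,.042),mgrip=(307.5,177,.042),fpad=(269.5,178.5,.042),ftip=(264,273,.042),mtip=(313.5,273,.042)).items(): P[n]=onz(L,u,v,z); print(n,P[n].round(4),pt(L,u,v).round(4))
t=(P['mtip']+P['ftip'])/2; d=t-P['hinge'];print('head',np.degrees(np.arctan2(d[1],d[0])),np.linalg.norm(d)); e=d/np.linalg.norm(d); print('grip',P['hinge']+.085*e)
```

```text
hinge [0.4949 0.1821 0.042 ] [0.4949 0.1821 0.0422]
mgrip [0.5757 0.1616 0.042 ] [0.576  0.1615 0.0404]
fpad [0.5636 0.1332 0.042 ] [0.5637 0.1331 0.0415]
ftip [0.6376 0.0918 0.042 ] [ 0.6566  0.0798 -0.0022]
mtip [0.6561 0.1309 0.042 ] [0.6594 0.13   0.0355]
head -24.958273990010817 0.16766462411755856
grip [0.57191853 0.14622675 0.042     ]
```

View pics/w2z.png

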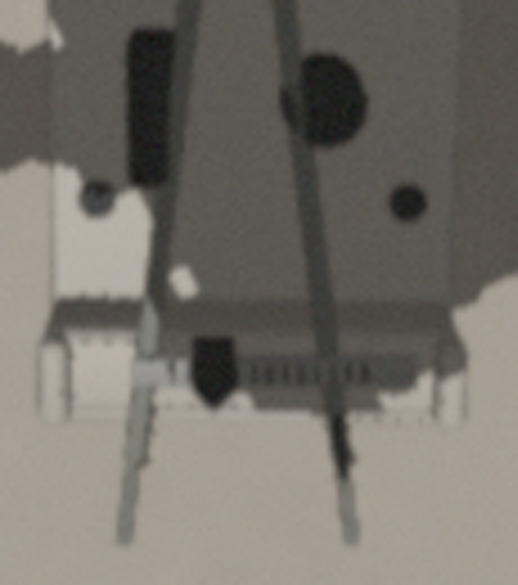

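Run:
```python
from h import *
L=load('wrist2'); z=.042
g=lambda a,b:onz(L,235+a/4.5-.4,155+b/4.5-.4,z)[:2]
h=onz(L,288,70,z)[:2]
H=np.radians(-25.4)
ex=np.array([np.cos(H),np.sin(H)]);ey=np.array([-ex[1],ex[0]])
for n,p in dict(padout=g(128,108),roundout=g(368,100),roundc=g(326,100),padc=g(150,108),mark=onz(L,235+215/4.5-.4,155+407/4.5-.4,.05)[:2],ptr=onz(L,235+343/4.5-.4,155+440/4.5-.4,.045)[:2],ftip=g(122,545),mtip=g(352,545)).items():
    d=p-h; print(n,p.round(4),(d@ex*1000).round(1),(d@ey*1000).round(1), 'ang',np.arctan2(d@ey,d@ex).round(3))
m=(g(128,108)+g(368,100))/2;print('mid',m, np.linalg.norm(g(128,108)-g(368,100)))
print(h+.085*ex)
```

```text
padout [0.5614 0.1284] 83.2 -19.9 ang -0.235
roundout [0.5786 0.1681] 81.6 23.3 ang 0.278
roundc [0.5754 0.1613] 81.7 15.8 ang 0.191
padc [0.5631 0.132 ] 83.2 -16.0 ang -0.19
mark [0.6176 0.1191] 137.9 -4.2 ang -0.031
ptr [0.636  0.1372] 146.7 20.0 ang 0.135
ftip [0.6391 0.0888] 170.3 -22.4 ang -0.131
mtip [0.6583 0.1293] 170.3 22.4 ang 0.131
mid [0.57001922 0.14827001] 0.04329577958268917
[0.57163972 0.1456337 ]
```

The wrist camera currently sits on the hinge side, so the gripper would hide the mark once it holds the forceps. I'll turn the tool half a turn to put the camera over the mark and pointer.

Call:
{"fn": "servo_tool", "kwargs": {
  "increments": [
    {"offset": [0,0,0],"yaw": -8.5},
    {"offset": [0,0,0],"yaw": -17},
    {"offset": [0,0,0],"yaw": -25.5},
    {"offset": [0,0,0],"yaw": -34},
    {"offset": [0,0,0],"yaw": -42.5},
    {"offset": [0,0,0],"yaw": -51},
    {"offset": [0,0,0],"yaw": -59.5},
    {"offset": [0,0,0],"yaw": -68}
  ]
}}

```text
clock: 3.4
tcp_pos: [0.5739, 0.1423, 0.2005]
orientation: [0.658, -0.26, 0.658, 0.259]
wrist_force: [0.9, -0.3, -0.0]
finger_gap: 0.0854
```

Call:
{"fn": "servo_tool", "kwargs": {
  "increments": [
    {"offset": [0,0,0],"yaw": -8.5},
    {"offset": [0,0,0],"yaw": -17},
    {"offset": [0,0,0],"yaw": -25.5},
    {"offset": [0,0,0],"yaw": -34},
    {"offset": [0,0,0],"yaw": -42.5},
    {"offset": [0,0,0],"yaw": -51},
    {"offset": [0,0,0],"yaw": -59.5},
    {"offset": [0,0,0],"yaw": -68}
  ]
}}

```text
clock: 4.2
tcp_pos: [0.5739, 0.1423, 0.2004]
orientation: [-0.4, 0.583, -0.4, -0.583]
wrist_force: [0.6, -0.3, -0.3]
finger_gap: 0.0851
```

```bash
python3 -c "
from h import *
toolgo(.5725,.147,.12,-115.3)"
```

```text
clock 4.2 tcp [0.5739 0.1423 0.2004] toolx [ 0. -0. -1.] yhead -158.94 offset cm [ 8.04 -0.04  0.49] yaw -43.63898117199538 gap 0.08513191642862472 F [ 0.6 -0.3 -0.3] q [ 0.11  0.35  0.03  1.24 -0.   -1.83]
```

Call:
{"fn": "servo_tool", "kwargs": {
  "increments": [
    {"offset": [1.5,0,0.1],"yaw": -8},
    {"offset": [3,0,0.2],"yaw": -16},
    {"offset": [4.5,0,0.3],"yaw": -24},
    {"offset": [6,0,0.4],"yaw": -32},
    {"offset": [7,0,0.5],"yaw": -40},
    {"offset": [8,0,0.5],"yaw": -43.6},
    {"offset": [8,0,0.5],"yaw": -43.6},
    {"offset": [8,0,0.5],"yaw": -43.6}
  ]
}}

```text
clock: 5.0
tcp_pos: [0.5721, 0.1471, 0.1205]
orientation: [0.158, -0.689, 0.158, 0.689]
wrist_force: [-0.5, -0.5, 0.4]
finger_gap: 0.0854
```

```bash
python3 -c "
from h import *
snap('wrist','wrist3')
toolgo(.5725,.147,.012,-115.3)"
```

```text
clock 5.05 tcp [0.5725 0.1472 0.1209] toolx [ 0.001 -0.    -1.   ] yhead -115.76 offset cm [10.89  0.02 -0.  ] yaw -0.45928665860036233 gap 0.08519253914811771 F [1.4 0.2 1.4] q [ 0.12  0.4  -0.11  1.06 -0.   -2.58]
```

View pics/wrist3.png

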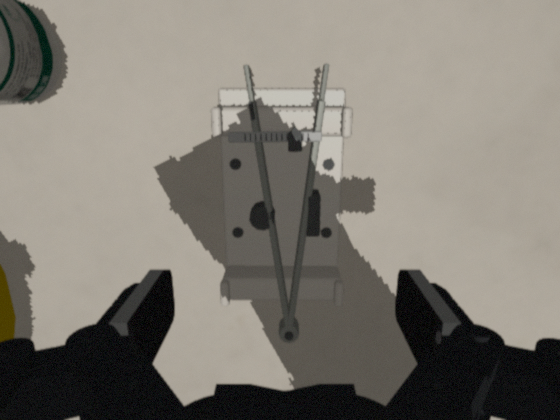

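The mark (295,140) and pointer (252,112) are now in clear view. The round grip is at (261,215) and the pad at (314,213). I'll re-measure the grasp point from this side.

Run:
```python
from h import *
im=cv2.imread('pics/wrist3.png')[60:350,210:360]; cv2.imwrite('pics/w3z.png',cv2.resize(im[:190],None,fx=4,fy=3.1,interpolation=cv2.INTER_CUBIC))
L=load('wrist3'); z=.042
h=onz(L,288.5,330,z)[:2]; mt=onz(L,247,67,z)[:2]; ft=onz(L,326,66,z)[:2]
d=(mt+ft)/2-h; print('hinge',h,'head',np.degrees(np.arctan2(d[1],d[0])),np.linalg.norm(d))
a=onz(L,249,215,z)[:2]; b=onz(L,320.5,213,z)[:2]; print('round out',a,'pad out',b,'mid',(a+b)/2,np.linalg.norm(a-b), 'tip gap',np.linalg.norm(mt-ft))
for n,(u,v) in dict(hinge=(288,323),pad=(314,213)).items(): print(n,pt(L,u,v))
```

```text
hinge [0.49851287 0.17950168] head -25.220388777199435 0.16705512175066156
round out [0.5825543  0.16605712] pad out [0.56469475 0.12610294] mid [0.57362453 0.14608003] 0.04376413830611042 tip gap 0.04325795580457359
hinge [0.50250382 0.17794501 0.0402785 ]
pad [0.56643507 0.12967873 0.04203961]
```

View pics/w3z.png

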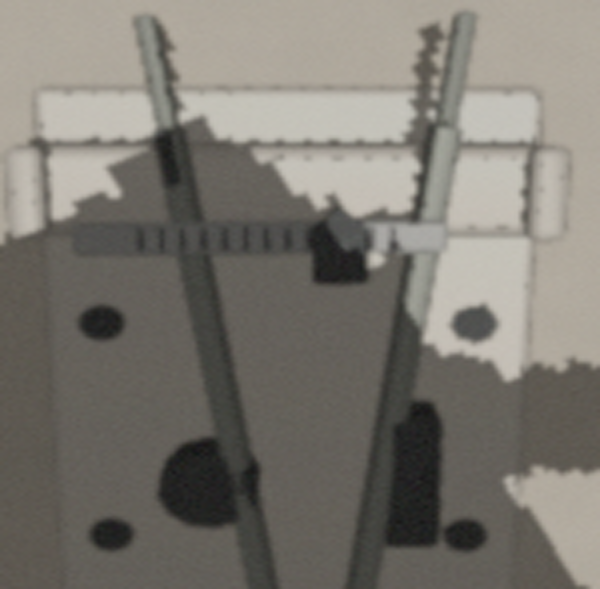

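Call:
{"fn": "servo_tool", "kwargs": {
  "increments": [
    {"offset": [2.5,0,0],"yaw": -0.4},
    {"offset": [5,0,0],"yaw": -0.4},
    {"offset": [7,0,0],"yaw": -0.4},
    {"offset": [9,0,0],"yaw": -0.4},
    {"offset": [10,0,0],"yaw": -0.4},
    {"offset": [10.9,0,0],"yaw": -0.4},
    {"offset": [10.9,0,0],"yaw": -0.4},
    {"offset": [10.9,0,0],"yaw": -0.4}
  ],
  "claw": 0.62
}}

```text
clock: 5.85
tcp_pos: [0.5727, 0.1474, 0.012]
orientation: [-0.155, 0.69, -0.155, -0.69]
wrist_force: [1.0, 0.0, -0.4]
finger_gap: 0.053
```

```bash
python3 -c "
from h import *
snap('wrist','wrist4')
toolgo(.5725,.147,.012,-115.3)"
```

```text
clock 5.9 tcp [0.573  0.1474 0.0122] toolx [ 0.002  0.    -1.   ] yhead -115.27 offset cm [0.02 0.06 0.02] yaw 0.033139766603454746 gap 0.05286061954718927 F [-0.1  0.6  0.7] q [ 0.12  0.5  -0.25  0.83 -0.   -2.58]
```

View pics/wrist4.png

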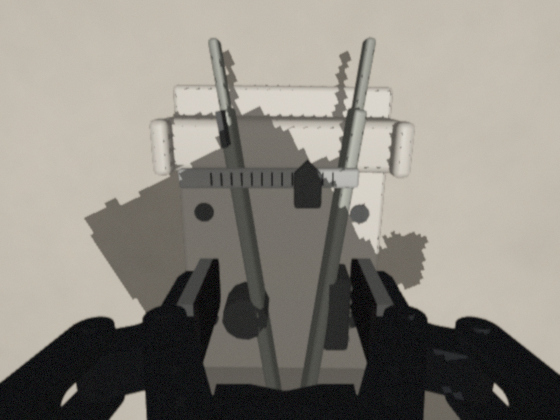

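The jaws straddle the grips evenly: the round grip is at (245,310) and the pad at (340,310). I'll start with a light squeeze.

Call:
{"fn": "servo_tool", "kwargs": {
  "increments": [
    {"offset": [0,0,0],"yaw": 0},
    {"offset": [0,0,0],"yaw": 0},
    {"offset": [0,0,0],"yaw": 0},
    {"offset": [0,0,0],"yaw": 0},
    {"offset": [0,0,0],"yaw": 0},
    {"offset": [0,0,0],"yaw": 0},
    {"offset": [0,0,0],"yaw": 0},
    {"offset": [0,0,0],"yaw": 0}
  ],
  "claw": 0.46
}}

```text
clock: 6.7
tcp_pos: [0.5735, 0.1474, 0.0128]
orientation: [-0.155, 0.691, -0.154, -0.689]
wrist_force: [-1.3, 0.3, 5.8]
finger_gap: 0.0396
```

```bash
python3 -c "
from h import *
snap('wrist','wrist5')
toolgo(.5725,.147,.012,-115.3)"
```

```text
clock 6.75 tcp [0.5735 0.1474 0.0127] toolx [ 0.003  0.    -1.   ] yhead -115.26 offset cm [0.07 0.08 0.07] yaw 0.04447431547053782 gap 0.039341226699604666 F [-0.1 -0.6  6. ] q [ 0.12  0.49 -0.25  0.82 -0.   -2.58]
```

View pics/wrist5.png

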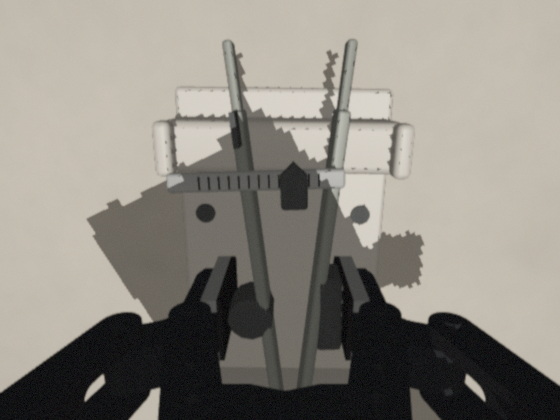

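The forceps are gripped, with the mark at (293,178) and the pointer at (237,130). Next is a slow lift.

Call:
{"fn": "servo_tool", "kwargs": {
  "increments": [
    {"offset": [-0.3,0,0],"yaw": 0},
    {"offset": [-0.8,0,0],"yaw": 0},
    {"offset": [-1.5,0,0],"yaw": 0},
    {"offset": [-2.3,0,0],"yaw": 0},
    {"offset": [-3.1,0,0],"yaw": 0},
    {"offset": [-3.7,0,0],"yaw": 0},
    {"offset": [-4,0,0],"yaw": 0},
    {"offset": [-4,0,0],"yaw": 0}
  ]
}}

```text
clock: 7.55
tcp_pos: [0.5726, 0.1473, 0.052]
orientation: [-0.155, 0.69, -0.155, -0.69]
wrist_force: [-0.6, 0.6, -0.9]
finger_gap: 0.0392
```

```bash
python3 -c "
from h import *
snap('wrist','wrist6');snap('scene','scene6')
im=cv2.imread('pics/scene6.png')[200:320,150:300]; cv2.imwrite('pics/s6z.png',cv2.resize(im,None,fx=5,fy=5,interpolation=cv2.INTER_CUBIC))
toolgo(.5725,.147,.012,-115.3)"
```

```text
clock 7.65 tcp [0.572  0.1472 0.0511] toolx [-0. -0. -1.] yhead -115.26 offset cm [ 3.91  0.   -0.05] yaw 0.03640927588534737 gap 0.039157794309909705 F [-0.1  0.4 -2.3] q [ 0.12  0.45 -0.21  0.91 -0.   -2.58]
```

View pics/wrist6.png

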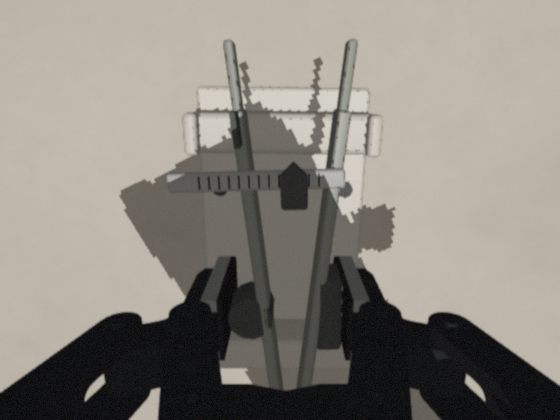

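View pics/s6z.png

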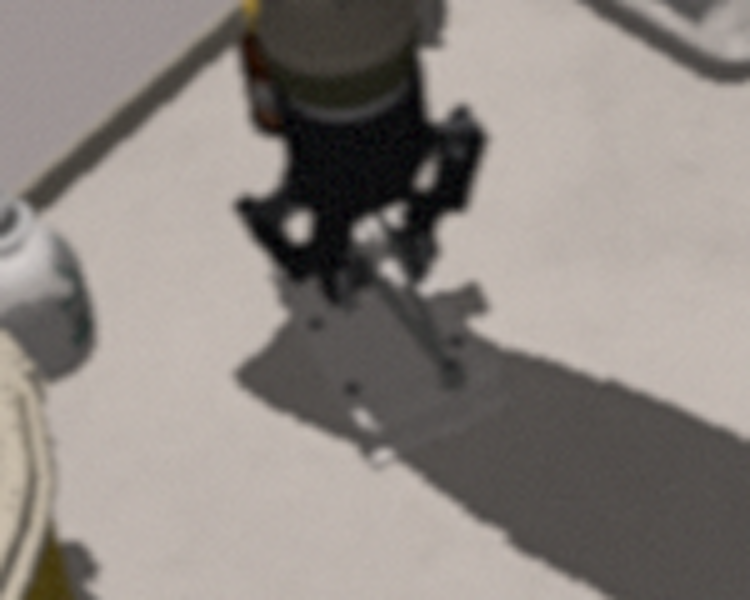

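The forceps sit unchanged relative to the camera after the lift, so they came up level. Next I locate the ampoule centre.

Run:
```python
from h import *
im=cv2.imread('pics/top1.png')[165:230,285:380]; cv2.imwrite('pics/t1a.png',cv2.resize(im,None,fx=8,fy=8,interpolation=cv2.INTER_CUBIC))
im=cv2.imread('pics/scene1.png')[150:220,255:345]; cv2.imwrite('pics/s1a.png',cv2.resize(im,None,fx=8,fy=8,interpolation=cv2.INTER_CUBIC))
L=load('top1'); P=np.array([[pt(L,u,v) for u in range(285,380)] for v in range(165,230)])
for lo,hi in [(.015,.04),(.045,.08)]:
    m=(P[...,2]>lo)&(P[...,2]<hi); q=P[m]; print(lo,m.sum(), q.min(0).round(3),q.max(0).round(3),q.mean(0).round(3))
```

```text
0.015 1713 [ 0.492 -0.356  0.015] [ 0.664 -0.12   0.04 ] [ 0.585 -0.236  0.026]
0.045 70 [ 0.567 -0.292  0.045] [ 0.616 -0.165  0.068] [ 0.593 -0.222  0.054]
```

View pics/t1a.png

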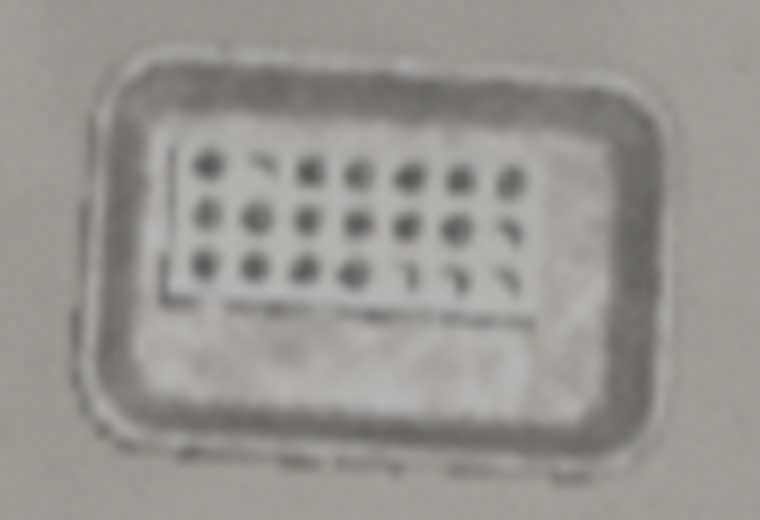

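View pics/s1a.png

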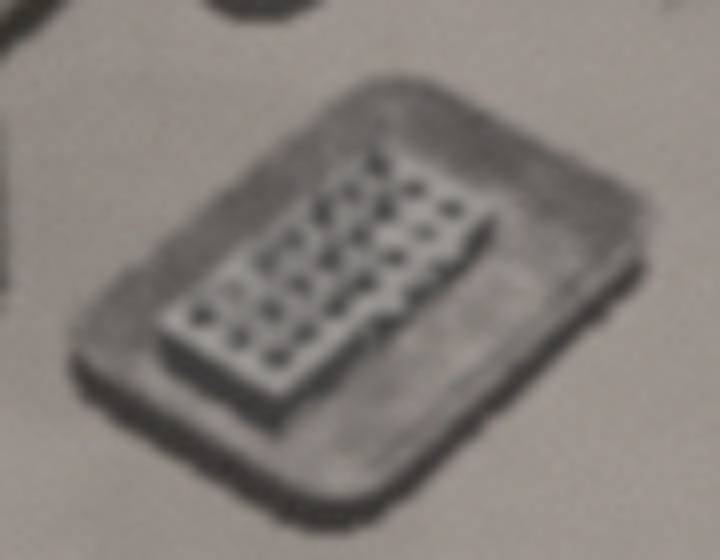

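Run:
```python
from h import *
L=load('top1')
r1=[(207,163),(310,172),(358,175),(408,178),(460,181),(512,182)]
r2=[(207,215),(257,218),(307,221),(357,225),(405,227),(457,229)]
r3=[(205,265),(254,268),(305,270),(352,273)]
e=[(262,165),(512,234),(406,275),(457,277),(510,280)]
for z in(.03,.064):
  f=np.array([onz(L,285+a/8-.4,165+b/8-.4,z) for a,b in r1+r2+r3]); g=np.array([onz(L,285+a/8-.4,165+b/8-.4,z) for a,b in r1+r2+r3+e])
  print(z,f.mean(0).round(4),g.mean(0).round(4),g.min(0).round(3),g.max(0).round(3))
print(onz(load('scene1'),255+(163+490+280+380)/4/8,150+(330+210+390+155)/4/8,.03))
```

```text
0.03 [ 0.5957 -0.2206  0.03  ] [ 0.5927 -0.2292  0.03  ] [ 0.569 -0.29   0.03 ] [ 0.618 -0.169  0.03 ]
0.064 [ 0.5903 -0.2171  0.064 ] [ 0.5874 -0.2256  0.064 ] [ 0.564 -0.285  0.064] [ 0.612 -0.167  0.064]
[ 0.58556468 -0.22367984  0.03      ]
```

Call:
{"fn": "servo_tool", "kwargs": {
  "increments": [
    {"offset": [-2,0,0],"yaw": 0},
    {"offset": [-4.5,1,-0.3],"yaw": 0.5},
    {"offset": [-6.8,3,-0.9],"yaw": 1},
    {"offset": [-6.8,6,-1.7],"yaw": 1.5},
    {"offset": [-6.8,9,-2.6],"yaw": 2},
    {"offset": [-6.8,12,-3.5],"yaw": 2.5},
    {"offset": [-6.8,15,-4.3],"yaw": 3},
    {"offset": [-6.8,18,-5.2],"yaw": 3.5}
  ]
}}

```text
clock: 8.45
tcp_pos: [0.5416, -0.0387, 0.1188]
orientation: [0.176, -0.685, 0.176, 0.685]
wrist_force: [0.0, 0.0, -0.1]
finger_gap: 0.0395
```

```bash
python3 -c "
from h import *
toolgo(.5213,-.1685,.12,-120)"
```

```text
clock 8.45 tcp [ 0.5416 -0.0387  0.1188] toolx [-0.001  0.    -1.   ] yhead -118.77 offset cm [-0.12 12.35 -4.47] yaw 1.2310624490304463 gap 0.03949371521409192 F [ 0.   0.  -0.1] q [-0.22  0.31 -0.24  1.02 -0.   -2.86]
```

```bash
python3 -c "
from h import *
toolgo(.5283,-.1602,.12,-127)"
```

```text
clock 8.45 tcp [ 0.5416 -0.0387  0.1188] toolx [-0.001  0.    -1.   ] yhead -118.77 offset cm [-0.12 11.29 -4.68] yaw 8.231062449030446 gap 0.03949371521409192 F [ 0.   0.  -0.1] q [-0.22  0.31 -0.24  1.02 -0.   -2.86]
```

Call:
{"fn": "servo_tool", "kwargs": {
  "increments": [
    {"offset": [0,2.8,-1.1],"yaw": 2},
    {"offset": [0,5.4,-2.2],"yaw": 4},
    {"offset": [0,7.6,-3.2],"yaw": 6},
    {"offset": [0,9.4,-4],"yaw": 8},
    {"offset": [0,10.4,-4.4],"yaw": 8},
    {"offset": [0,10.8,-4.6],"yaw": 8},
    {"offset": [0,10.8,-4.6],"yaw": 8},
    {"offset": [0,10.8,-4.6],"yaw": 8}
  ]
}}

```text
clock: 9.25
tcp_pos: [0.5307, -0.1537, 0.1191]
orientation: [0.223, -0.671, 0.222, 0.671]
wrist_force: [0.1, -0.3, -0.9]
finger_gap: 0.0394
```

```bash
python3 -c "
from h import *
snap('wrist','wrist7')
toolgo(.5283,-.1602,.075,-127)"
```

```text
clock 9.3 tcp [ 0.5307 -0.1536  0.1192] toolx [-0.  0. -1.] yhead -126.69 offset cm [ 4.42  0.68 -0.21] yaw 0.3147074762449904 gap 0.03958403007964741 F [-1.6  0.1 -1.7] q [-0.43  0.33 -0.21  1.03  0.   -2.93]
```

View pics/wrist7.png

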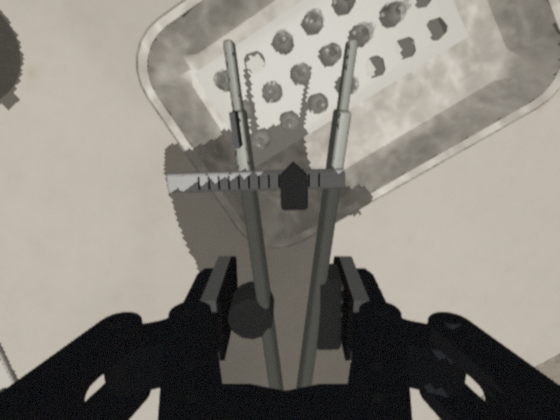

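Run:
```python
from h import *
L=load('wrist7')
for n,(u,v) in dict(A1=(222,78),A3=(283,40),B2=(272,90),B4=(329,53),B6=(391,13),C1=(262,138),C4=(347,84)).items(): print(n,onz(L,u,v,.064).round(4),pt(L,u,v).round(3))
for n,(u,v) in dict(ftip=(352,42),mtip=(229,42)).items(): print(n,onz(L,u,v,.119+.029).round(4),pt(L,u,v+4).round(4))
print(pt(L,288,240), pt(L,322,280), pt(L,344,150),pt(L,272,370),pt(L,337,320))
```

```text
A1 [ 0.6131 -0.1767  0.064 ] [ 0.614 -0.176  0.057]
A3 [ 0.609  -0.2112  0.064 ] [ 0.61  -0.212  0.056]
B2 [ 0.5939 -0.1931  0.064 ] [ 0.594 -0.193  0.06 ]
B4 [ 0.591  -0.2256  0.064 ] [ 0.591 -0.227  0.051]
B6 [ 0.588  -0.2591  0.064 ] [ 0.588 -0.266  0.042]
C1 [ 0.5781 -0.1746  0.064 ] [ 0.577 -0.173  0.049]
C4 [ 0.5739 -0.2246  0.064 ] [ 0.58  -0.214  0.144]
ftip [ 0.5888 -0.2203  0.148 ] [ 0.5879 -0.2204  0.1443]
mtip [ 0.609  -0.1931  0.148 ] [ 0.609  -0.1923  0.1432]
[ 0.51182143 -0.14261646  0.02469904] [ 0.53362358 -0.17162446  0.14683208] [ 0.56524994 -0.20187301  0.14702944] [ 0.5149207  -0.13644202  0.14690012] [ 0.51803863 -0.16699533  0.14693673]
```

The forceps' top reads 0.147 m along its whole length, so they are level. I'll lower to about 18 mm above the ampoules.

Call:
{"fn": "servo_tool", "kwargs": {
  "increments": [
    {"offset": [0.8,0.2,0],"yaw": 0},
    {"offset": [1.8,0.4,-0.1],"yaw": 0},
    {"offset": [2.8,0.6,-0.2],"yaw": 0},
    {"offset": [3.8,0.7,-0.2],"yaw": 0},
    {"offset": [4.6,0.7,-0.2],"yaw": 0},
    {"offset": [5.1,0.7,-0.2],"yaw": 0},
    {"offset": [5.1,0.7,-0.2],"yaw": 0},
    {"offset": [5.1,0.7,-0.2],"yaw": 0}
  ]
}}

```text
clock: 10.1
tcp_pos: [0.5282, -0.1613, 0.0683]
orientation: [-0.223, 0.671, -0.223, -0.671]
wrist_force: [-0.3, 0.6, -1.0]
finger_gap: 0.0394
```

Call:
{"fn": "servo_tool", "kwargs": {
  "increments": [
    {"offset": [0,0,0],"yaw": 0},
    {"offset": [0,0,0],"yaw": 0},
    {"offset": [0,0,0],"yaw": 0},
    {"offset": [0,0,0],"yaw": 0},
    {"offset": [0,0,0],"yaw": 0},
    {"offset": [0,0,0],"yaw": 0},
    {"offset": [0,0,0],"yaw": 0},
    {"offset": [0,0,0],"yaw": 0}
  ],
  "claw": 0.4
}}

```text
clock: 10.9
tcp_pos: [0.5281, -0.1613, 0.0683]
orientation: [-0.223, 0.671, -0.223, -0.671]
wrist_force: [0.4, 0.2, -1.5]
finger_gap: 0.0341
```

```bash
python3 -c "
from h import *
snap('wrist','wrist8')
toolgo(.5283,-.1602,.068,-127)
im=cv2.imread('pics/wrist8.png')[20:230,180:380]; cv2.imwrite('pics/w8z.png',cv2.resize(im,None,fx=2.8,fy=2.8,interpolation=cv2.INTER_CUBIC))"
```

```text
clock 10.95 tcp [ 0.5281 -0.1613  0.0683] toolx [-0. -0. -1.] yhead -126.76 offset cm [ 0.03 -0.1   0.05] yaw 0.2413189453880875 gap 0.034155975388087026 F [ 0.2  0.2 -0.7] q [-0.44  0.37 -0.29  0.91 -0.   -2.94]
```

View pics/w8z.png

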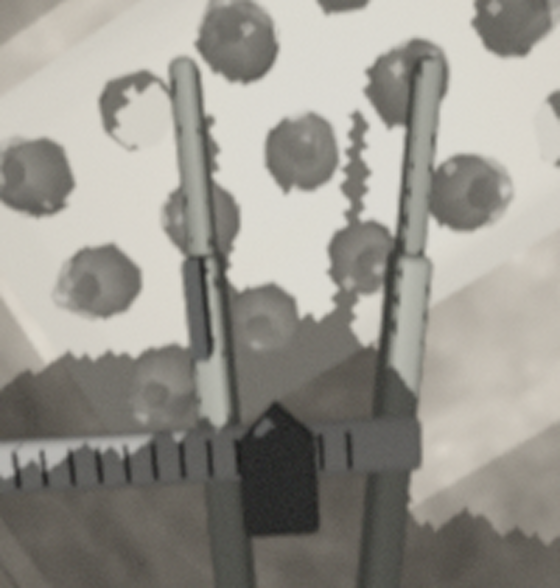

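Mark apex is at zoom (275,405) and the pointer fin is centred near (201,306), still short of the mark. I'll work out the remaining closure.

```bash
cat >> h.py <<'E'
def gap(f,apex,ptr,b1,b2,und,zp=None):
    L=load(f); zm=und+.022
    m=onz(L,*apex,zm)[:2]
    for dz in ([.018,.020,.022] if zp is None else [zp]):
        p=onz(L,*ptr,und+dz)[:2]
        B=onz(L,*b2,und+.02)[:2]-onz(L,*b1,und+.02)[:2]; B/=np.linalg.norm(B)
        X=np.array([-B[1],B[0]]); X*=np.sign(X@(p-m))
        print(f,'dz',dz,'along bar mm',((p-m)@B*1000).round(2),'ahead',((p-m)@X*1000).round(2),'xhead',np.degrees(np.arctan2(X[1],X[0])).round(2))
E
python3 - <<'E'
from h import *
z=lambda a,b:(180+a/2.8-.3,20+b/2.8-.3)
gap('wrist8',z(275,405),z(201,306),z(418,420),z(0,441),.082)
gap('wrist8',z(275,405),z(201,306),z(416,466),z(0,490),.082)
L=load('wrist8')
for a,b in [(275,405),(278,480),(201,306),(192,290),(204,340),(212,400),(270,430),(380,440),(60,465),(405,350),(425,100),(185,100)]:
    u,v=z(a,b); print((a,b),pt(L,u,v).round(4))
E
```

```text
wrist8 dz 0.018 along bar mm 7.08 ahead 9.85 xhead -33.83
wrist8 dz 0.02 along bar mm 6.9 ahead 10.03 xhead -33.83
wrist8 dz 0.022 along bar mm 6.72 ahead 10.2 xhead -33.83
wrist8 dz 0.018 along bar mm 7.0 ahead 9.91 xhead -33.36
wrist8 dz 0.02 along bar mm 6.81 ahead 10.08 xhead -33.36
wrist8 dz 0.022 along bar mm 6.63 ahead 10.25 xhead -33.36
(275, 405) [ 0.5717 -0.1915  0.1005]
(278, 480) [ 0.5657 -0.1875  0.1041]
(201, 306) [ 0.5843 -0.192   0.1036]
(192, 290) [ 0.5861 -0.1923  0.104 ]
(204, 340) [ 0.5816 -0.1902  0.1038]
(212, 400) [ 0.5756 -0.1858  0.0958]
(270, 430) [ 0.5705 -0.1901  0.1049]
(380, 440) [ 0.5616 -0.198   0.0985]
(60, 465) [ 0.58   -0.1687  0.0983]
(405, 350) [ 0.5674 -0.2057  0.0956]
(425, 100) [ 0.5867 -0.2223  0.0916]
(185, 100) [ 0.6016 -0.2023  0.092 ]
```

Call:
{"fn": "servo_tool", "kwargs": {
  "increments": [
    {"offset": [0,0,0],"yaw": 0},
    {"offset": [0,0,0],"yaw": 0},
    {"offset": [0,0,0],"yaw": 0},
    {"offset": [0,0,0],"yaw": 0},
    {"offset": [0,0,0],"yaw": 0},
    {"offset": [0,0,0],"yaw": 0},
    {"offset": [0,0,0],"yaw": 0},
    {"offset": [0,0,0],"yaw": 0}
  ],
  "claw": 0.362
}}

```text
clock: 11.75
tcp_pos: [0.5281, -0.1613, 0.0683]
orientation: [-0.223, 0.671, -0.223, -0.671]
wrist_force: [-0.2, 0.7, -0.9]
finger_gap: 0.0309
```

```bash
python3 -c "
from h import *
snap('wrist','wrist9')
toolgo(.5283,-.1602,.068,-127)
im=cv2.imread('pics/wrist9.png')[100:220,190:340]; cv2.imwrite('pics/w9z.png',cv2.resize(im,None,fx=5,fy=5,interpolation=cv2.INTER_CUBIC))"
```

```text
clock 11.8 tcp [ 0.5281 -0.1613  0.0683] toolx [ 0. -0. -1.] yhead -126.76 offset cm [ 0.03 -0.1   0.05] yaw 0.24252597611210547 gap 0.031072825926331808 F [ 0.1  0.5 -1.2] q [-0.44  0.37 -0.29  0.91 -0.   -2.94]
```

View pics/w9z.png

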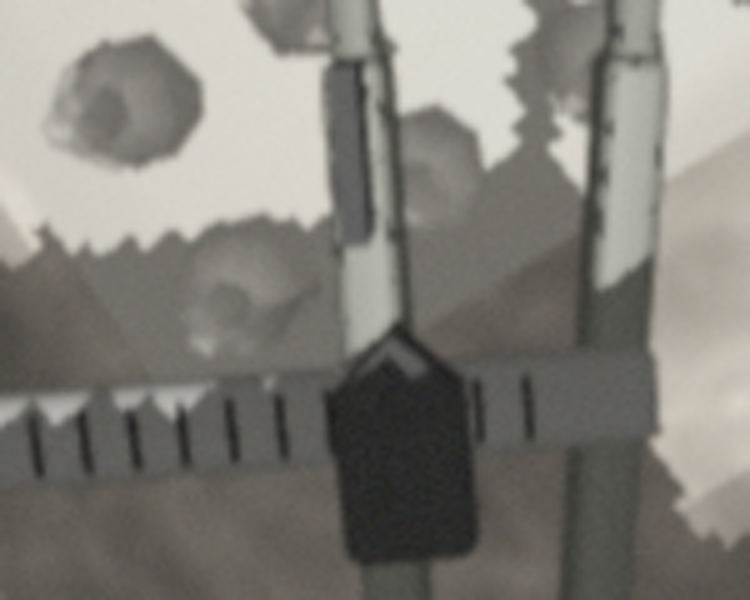

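View pics/wrist9.png

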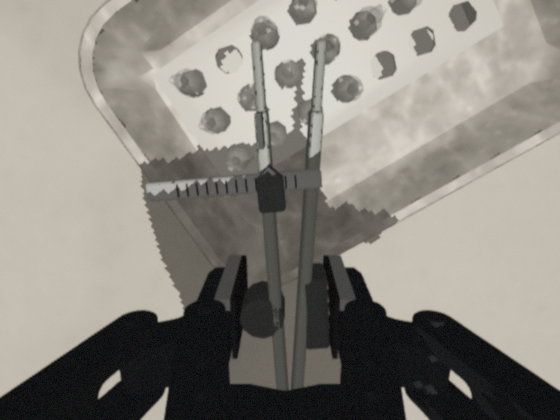

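Run:
```python
from h import *
z=lambda a,b:(190+a/5-.4,100+b/5-.4)
for p in [(347,150)]:
  gap('wrist9',z(400,326),z(*p),z(0,393),z(650,350),.082,.022)
  gap('wrist9',z(400,326),z(*p),z(0,487),z(650,435),.082,.022)
L=load('wrist9')
for a,b in [(347,150),(350,90),(345,220),(400,345),(400,400),(410,450),(600,400)]: print((a,b),pt(L,*z(a,b)).round(4))
```

```text
wrist9 dz 0.022 along bar mm -2.14 ahead 9.98 xhead -32.91
wrist9 dz 0.022 along bar mm -1.99 ahead 10.01 xhead -32.04
(347, 150) [ 0.583  -0.1936  0.1041]
(350, 90) [ 0.5854 -0.1956  0.1026]
(345, 220) [ 0.5799 -0.1909  0.1018]
(400, 345) [ 0.5724 -0.1891  0.1027]
(400, 400) [ 0.5699 -0.1873  0.1032]
(410, 450) [ 0.5672 -0.1859  0.1031]
(600, 400) [ 0.5621 -0.1962  0.099 ]
```

Call:
{"fn": "servo_tool", "kwargs": {
  "increments": [
    {"offset": [0,0,0],"yaw": 0},
    {"offset": [0,0,0],"yaw": 0},
    {"offset": [0,0,0],"yaw": 0},
    {"offset": [0,0,0],"yaw": 0},
    {"offset": [0,0,0],"yaw": 0},
    {"offset": [0,0,0],"yaw": 0},
    {"offset": [0,0,0],"yaw": 0},
    {"offset": [0,0,0],"yaw": 0}
  ],
  "claw": 0.348
}}

```text
clock: 12.6
tcp_pos: [0.5282, -0.1613, 0.0683]
orientation: [-0.223, 0.671, -0.223, -0.671]
wrist_force: [1.0, 0.3, -0.7]
finger_gap: 0.03
```

```bash
python3 -c "
from h import *
snap('wrist','wrist10')
toolgo(.5283,-.1602,.068,-127)
im=cv2.imread('pics/wrist10.png')[100:220,190:340]; cv2.imwrite('pics/w10z.png',cv2.resize(im,None,fx=5,fy=5,interpolation=cv2.INTER_CUBIC))"
```

```text
clock 12.65 tcp [ 0.5281 -0.1613  0.0683] toolx [-0. -0. -1.] yhead -126.76 offset cm [ 0.03 -0.1   0.05] yaw 0.2403412937869689 gap 0.03009928679381872 F [-0.1  0.7 -1.5] q [-0.44  0.37 -0.29  0.91 -0.   -2.94]
```

View pics/w10z.png

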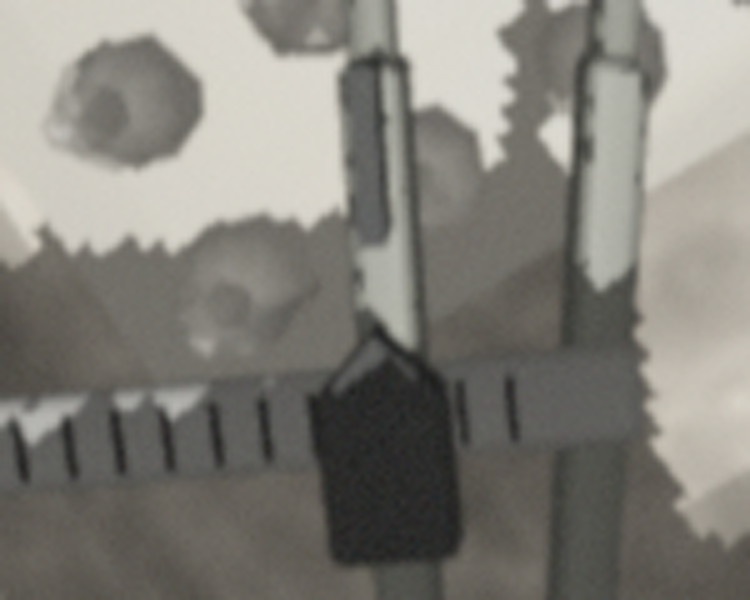

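Run:
```python
from h import *
z=lambda a,b:(190+a/5-.4,100+b/5-.4)
p=(363,150); A=(379,328)
gap('wrist10',z(*A),z(*p),z(0,398),z(625,352),.082,.022)
gap('wrist10',z(*A),z(*p),z(0,487),z(625,440),.082,.022)
L=load('wrist10')
g=lambda a,b,h:onz(L,*z(a,b),.082+h)[:2]
for t,b in [((313,398),(333,560)),((440,380),(461,550))]:
    d=g(*t,.022)-g(*b,.022); print('rider side head',np.degrees(np.arctan2(d[1],d[0])))
# tick marks of the bar
for t,b in [((64,420),(74,478)),((263,398),(270,460)),((509,376),(518,438)),((459,382),(466,443))]:
    d=g(*t,.017)-g(*b,.017); print('tick head',np.degrees(np.arctan2(d[1],d[0])))
# arms
for t,b,h in [((412,80),(425,350),.012),((643,90),(635,300),.012)]:
    d=g(*t,h)-g(*b,h); print('arm',np.degrees(np.arctan2(d[1],d[0])))
```

```text
wrist10 dz 0.022 along bar mm 0.01 ahead 9.95 xhead -32.48
wrist10 dz 0.022 along bar mm 0.03 ahead 9.95 xhead -32.32
rider side head -31.260458001168935
rider side head -30.14770563842673
tick head -30.716309129532117
tick head -32.27785905667918
tick head -28.359748579814507
tick head -30.473734912993375
arm -34.47249073881046
arm -37.533680434830764
```

```bash
python3 -c "
from h import *
im=cv2.imread('pics/wrist10.png')[108:216,246:288]; cv2.imwrite('pics/w10y.png',cv2.resize(im,None,fx=11,fy=5.5,interpolation=cv2.INTER_NEAREST))
g=cv2.cvtColor(im,cv2.COLOR_BGR2GRAY)
for r in list(range(112,150,5))+list(range(160,214,3)): print(r,' '.join('%3d'%v for v in g[r-108]))"
```

```text
112 206 207 209 208 208 210 210 209 210 209 210 208 189 139  94  79  71  62  55  53  75  85  83  75  82 132 186 211 216 214 215 216 215 216 216 215 216 215 216 216 216 216
117 215 214 213 214 213 214 214 215 214 213 205 162 108  94  95 100 103  99  91  78 124 165 161 136 100 103 168 206 216 216 215 216 216 216 217 216 217 215 216 215 216 216
122 213 214 213 213 214 214 214 215 213 213 210 185 139 109 101 101  99  98  94  71  89 150 161 143 113  85 106 129 128 121 114 115 129 155 181 202 212 216 216 217 217 216
127 213 213 213 213 213 213 214 213 214 214 213 203 159 129 107 101 101  97  97  80  90 143 163 153 124  88  87 119 127 124 122 121 119 116 117 115 112 111 115 158 204 214
132 213 211 212 212 213 213 213 213 213 214 213 206 166 109  89  96  99 101 101  90  74 122 164 159 134  95  82 106 124 129 137 140 136 135 133 127 125 119 116 121 157 197
137 212 213 213 212 212 213 213 213 214 214 214 212 200 152 119 105  99  97  99  92  75 105 164 163 133 106  79  89 112 119 123 126 130 130 133 133 130 127 124 116 112 111
142 207 204 199 206 212 212 212 206 193 181 153 145 164 133  90  93 
[... 2671 characters left out ...]
  79  81  83
202  99  97  98  98 101 101 102 100  88  60  41  44  38  39  39  42  41  39  41  41  44  43  47  43  37  39  44  43  39  45  42  43  44  37  38  45  62  76  81  78  81  84
205  93  93  94  96  97  96  99 100  93  68  47  43  43  36  40  44  40  37  45  41  43  42  39  39  42  42  42  41  44  41  39  43  40  41  41  41  63  84  86  88  85  87
208  94  91  94  94  94  96  95  93  90  72  47  44  39  38  44  43  38  39  43  38  40  41  44  41  43  40  38  41  40  40  40  45  42  43  37  52  77  95  96  92  91  92
211  96  92  93  92  93  91  90  91  91  84  62  44  44  46  40  42  40  38  41  41  38  46  41  43  45  45  48  44  48  47  45  47  55  65  74  88  99 106 100  99  96  98
```

View pics/w10y.png

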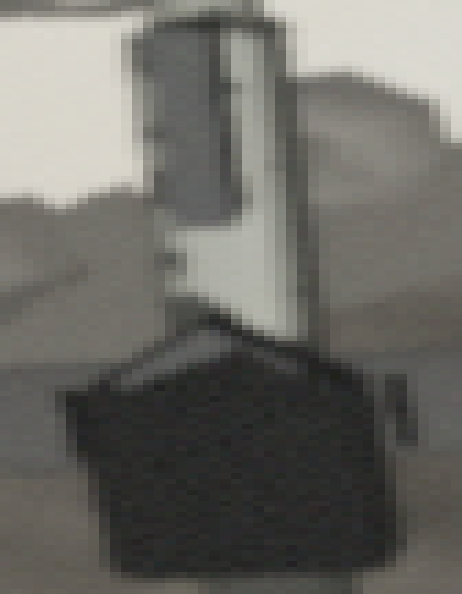

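Run:
```python
from h import *
L=load('wrist10')
for zz in (.022,):
  for A in [(264,171.5),(263.3,171.8),(264.4,171.8)]:
    m=onz(L,*A,.082+zz)[:2]; p=onz(L,262.1,130,.082+zz)[:2]
    for H in (-32.4,-31.4,-30.5):
        h=np.radians(H); ey=np.array([-np.sin(h),np.cos(h)]); ex=np.array([np.cos(h),np.sin(h)])
        print(A,H,'ptr beyond (+ = still open) mm',((p-m)@ey*1e3).round(2),((p-m)@ex*1e3).round(1))
    a=onz(L,251.8,181,.104)[:2]; b=onz(L,279.3,177,.104)[:2]; print(np.linalg.norm(a-b), np.degrees(np.arctan2(*(a-b)[::-1]))-90)
```

```text
(264, 171.5) -32.4 ptr beyond (+ = still open) mm -0.54 11.6
(264, 171.5) -31.4 ptr beyond (+ = still open) mm -0.74 11.6
(264, 171.5) -30.5 ptr beyond (+ = still open) mm -0.93 11.6
0.007970530087417054 -28.315504756397594
(263.3, 171.8) -32.4 ptr beyond (+ = still open) mm -0.75 11.7
(263.3, 171.8) -31.4 ptr beyond (+ = still open) mm -0.95 11.7
(263.3, 171.8) -30.5 ptr beyond (+ = still open) mm -1.14 11.7
0.007970530087417054 -28.315504756397594
(264.4, 171.8) -32.4 ptr beyond (+ = still open) mm -0.44 11.7
(264.4, 171.8) -31.4 ptr beyond (+ = still open) mm -0.64 11.7
(264.4, 171.8) -30.5 ptr beyond (+ = still open) mm -0.82 11.7
0.007970530087417054 -28.315504756397594
```

With the wall parallax of the mark sorted out, the pointer is about 0.4–0.8 mm past the line. I'll open very slightly.

Call:
{"fn": "servo_tool", "kwargs": {
  "increments": [
    {"offset": [0,0,0],"yaw": 0},
    {"offset": [0,0,0],"yaw": 0},
    {"offset": [0,0,0],"yaw": 0},
    {"offset": [0,0,0],"yaw": 0},
    {"offset": [0,0,0],"yaw": 0},
    {"offset": [0,0,0],"yaw": 0},
    {"offset": [0,0,0],"yaw": 0},
    {"offset": [0,0,0],"yaw": 0}
  ],
  "claw": 0.3525
}}

```text
clock: 13.45
tcp_pos: [0.5281, -0.1613, 0.0683]
orientation: [-0.223, 0.671, -0.223, -0.671]
wrist_force: [-0.2, 0.2, -2.0]
finger_gap: 0.0303
```

```bash
python3 -c "
from h import *
snap('wrist','wrist11')
for i in range(4): toolgo(.5283,-.1602,.068,-127) if i==0 else print(env.get_state()['finger_gap'])
im=cv2.imread('pics/wrist11.png')[20:216,210:350]; cv2.imwrite('pics/w11y.png',cv2.resize(im,None,fx=4.2,fy=3,interpolation=cv2.INTER_CUBIC))
im=cv2.imread('pics/wrist11.png')[108:216,246:288]
g=cv2.cvtColor(im,cv2.COLOR_BGR2GRAY)
for r in [117,122,127,130,135,140,145,163,166,169,172,175,178,181,184,190,196,202,205]: print(r,' '.join('%3d'%v for v in g[r-108]))"
```

```text
clock 13.5 tcp [ 0.5281 -0.1613  0.0683] toolx [-0. -0. -1.] yhead -126.76 offset cm [ 0.03 -0.1   0.05] yaw 0.23868606858162877 gap 0.03009308162402658 F [-0.1  0.3 -1.6] q [-0.44  0.37 -0.29  0.91 -0.   -2.94]
0.03009308162402658
0.03009308162402658
0.03009308162402658
117 214 214 215 215 214 214 215 215 214 215 202 143  90  95 102  98 101  94  81  88 141 164 151 125  91 127 195 212 216 216 215 216 216 216 215 215 216 216 216 216 215 216
122 214 213 214 213 214 214 214 214 214 213 204 169 130 108 102 101  98  96  92  61  93 142 153 136  99  87 115 131 126 120 113 114 129 155 181 202 211 215 216 217 215 215
127 213 213 212 213 213 213 213 214 214 213 211 192 145 120 106  99  99 100  93  71 109 165 166 145 111  80  92 119 126 122 122 119 119 118 118 116 114 109 115 156 203 215
130 212 213 213 213 212 214 212 212 213 212 213 202 149 112 103  99 100  97  96  79  93 147 164 151 119  85  91 127 136 138 134 135 132 132 128 125 121 117 113 130 178 208
135 213 213 212 213 213 212 213 213 213 215 214 205 170 135 112 101  98  99  98  90  79 127 162 157 132  94  79 100 113 119 124 131 133 135 
[... 1739 characters left out ...]
  95  96  94
190  94  93  95  94  95  94  85  55  39  43  45  41  38  41  40  37  38  44  40  36  38  47  42  43  43  45  44  46  45  42  41  41  44  40  42  58  83  84  83  88  88  89
196  98 100  98  97  97  97  94  93  74  52  42  42  42  40  43  42  38  41  40  41  42  44  41  45  43  39  39  40  43  43  43  43  44  38  38  47  70  78  83  83  85  84
202  97  98 100  98  99 101 100 102  94  71  45  43  42  43  39  37  42  42  44  43  45  43  42  40  40  44  43  44  40  41  43  42  43  38  36  35  50  72  79  82  83  84
205  92  96  98  94  98  98  98  96  93  81  54  40  43  40  43  37  40  39  40  43  38  45  43  43  42  44  45  39  43  42  40  40  41  41  40  38  52  80  86  84  86  89
```

View pics/w11y.png

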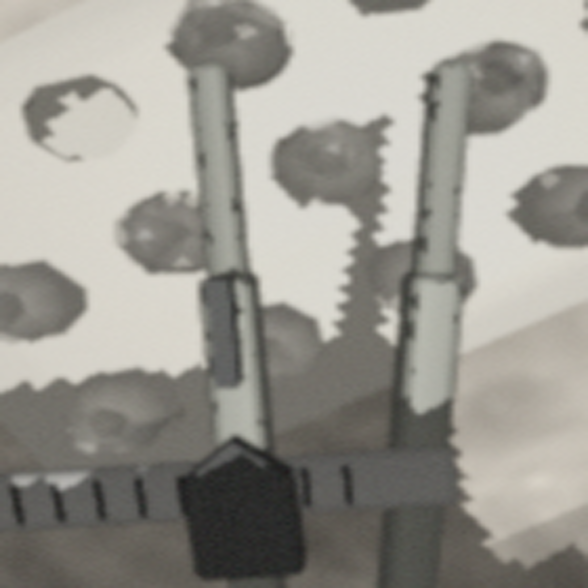

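Call:
{"fn": "servo_tool", "kwargs": {
  "increments": [
    {"offset": [0,0,0],"yaw": 0},
    {"offset": [0,0,0],"yaw": 0},
    {"offset": [0,0,0],"yaw": 0},
    {"offset": [0,0,0],"yaw": 0},
    {"offset": [0,0,0],"yaw": 0},
    {"offset": [0,0,0],"yaw": 0},
    {"offset": [0,0,0],"yaw": 0},
    {"offset": [0,0,0],"yaw": 0}
  ],
  "claw": 0.355
}}

```text
clock: 14.3
tcp_pos: [0.5281, -0.1613, 0.0683]
orientation: [-0.223, 0.671, -0.223, -0.671]
wrist_force: [-0.6, -0.5, -0.6]
finger_gap: 0.0306
```

```bash
python3 -c "
from h import *
snap('wrist','wrist12')
toolgo(.5283,-.1602,.068,-127)
im=cv2.imread('pics/wrist12.png')
g=cv2.cvtColor(im,cv2.COLOR_BGR2GRAY).astype(float)
def edge(r,c0,c1,lvl):
    x=g[r,c0:c1]
    for i in range(len(x)-1):
        if (x[i]-lvl)*(x[i+1]-lvl)<=0 and x[i]!=x[i+1]: return c0+i+(lvl-x[i])/(x[i+1]-x[i])
import numpy as np
for f in ['wrist8','wrist9','wrist10','wrist11','wrist12']:
    g=cv2.cvtColor(cv2.imread('pics/'+f+'.png'),cv2.COLOR_BGR2GRAY).astype(float)
    rows=range(188,204); dx=0 if f not in('wrist8','wrist9') else (4 if f=='wrist9' else 10)
    l=[edge(r,248+dx,262+dx,67) for r in rows]; rr=[edge(r,274+dx,292+dx,62) for r in rows]
    try:
        l=np.array(l,float);rr=np.array(rr,float);mid=(l+rr)/2;k=np.polyfit(list(rows),mid,1)
        fl=[edge(r,252-dx,266-dx,150) for r in range(124,138)]
        print(f,'axis@171.5',np.polyval(k,171.5).round(2),'slope',k[0].round(3),'width',(rr-l).mean().round(2),'fin left',np.mean(fl).round(2))
    except Exception as e: print(f,e)
"
```

```text
clock 14.35 tcp [ 0.5282 -0.1613  0.0683] toolx [ 0. -0. -1.] yhead -126.76 offset cm [ 0.03 -0.1   0.06] yaw 0.23863783674971728 gap 0.03029343691999798 F [-0.7 -0.6 -1.1] q [-0.44  0.37 -0.29  0.91 -0.   -2.94]
wrist8 axis@171.5 277.78 slope 0.046 width 28.13 fin left 246.08
wrist9 axis@171.5 267.29 slope 0.14 width 27.6 fin left 255.01
wrist10 axis@171.5 263.7 slope 0.153 width 27.69 fin left 258.45
wrist11 axis@171.5 264.31 slope 0.149 width 27.71 fin left 258.12
wrist12 axis@171.5 264.73 slope 0.156 width 27.72 fin left 257.58
```

Run:
```python
from h import *
L=load('wrist12')
a=onz(L,260,43,.092);b=onz(L,317.5,43,.092);print(a.round(4),b.round(4),((a+b)/2).round(4),np.linalg.norm(a-b))
for n,(u,v) in dict(A3=(265,32),B4=(348,88),C1=(237,158),B2=(289,74)).items(): print(n,onz(L,u,v,.06).round(3),pt(L,u,v).round(3))
for u,v in [(271,235),(302,240),(300,270),(308,180),(313,130),(275,300),(283,360)]: print(u,v,pt(L,u,v).round(4))
snap('scene','scene12');snap('top','top12')
```

```text
[ 0.6018 -0.2076  0.092 ] [ 0.5919 -0.2209  0.092 ] [ 0.5969 -0.2143  0.092 ] 0.016572650136693887
A3 [ 0.608 -0.212  0.06 ] [ 0.609 -0.212  0.051]
B4 [ 0.574 -0.225  0.06 ] [ 0.573 -0.226  0.052]
C1 [ 0.578 -0.175  0.06 ] [ 0.577 -0.173  0.05 ]
B2 [ 0.591 -0.21   0.06 ] [ 0.591 -0.21   0.06 ]
271 235 [ 0.5538 -0.1751  0.0951]
302 240 [ 0.5462 -0.182   0.0946]
300 270 [ 0.5378 -0.1751  0.0945]
308 180 [ 0.5621 -0.1957  0.0983]
313 130 [ 0.573  -0.2055  0.0954]
275 300 [ 0.5342 -0.1619  0.0955]
283 360 [ 0.5133 -0.1496  0.0957]
```

View pics/scene12.png

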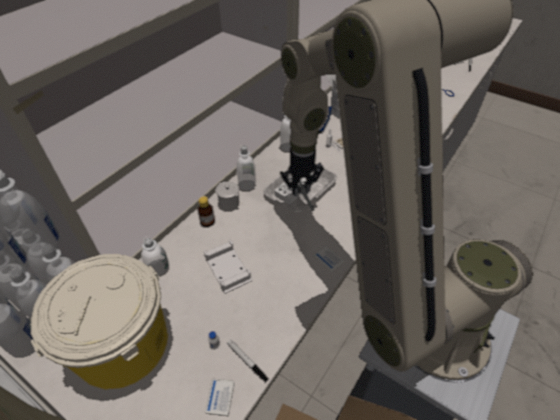

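View pics/top12.png

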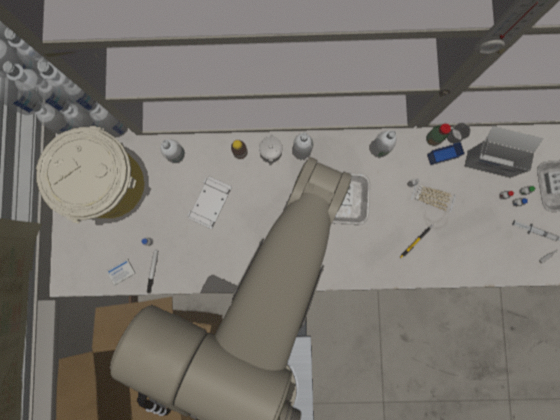

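The rest is empty, and the vial, marker and amber bottle are where they were. The tips are about 9 mm from the ampoule centre, so I'll nudge them gently and let the arm settle.

Call:
{"fn": "servo_tool", "kwargs": {
  "increments": [
    {"offset": [0,0.2,0],"yaw": 0},
    {"offset": [0,0.4,0],"yaw": 0},
    {"offset": [0,0.6,-0.1],"yaw": 0},
    {"offset": [0,0.8,-0.1],"yaw": 0},
    {"offset": [0,0.8,-0.1],"yaw": 0},
    {"offset": [0,0.8,-0.1],"yaw": 0},
    {"offset": [0,0.8,-0.1],"yaw": 0},
    {"offset": [0,0.8,-0.1],"yaw": 0}
  ]
}}

```text
clock: 15.25
tcp_pos: [0.5242, -0.1683, 0.0683]
orientation: [-0.223, 0.671, -0.223, -0.671]
wrist_force: [-0.0, -0.3, -2.0]
finger_gap: 0.0301
```

```bash
python3 -c "
from h import *
snap('wrist','wrist13')
toolgo(.5283,-.1602,.068,-127)
im=cv2.imread('pics/wrist13.png')[20:216,210:350]; cv2.imwrite('pics/w13y.png',cv2.resize(im,None,fx=4.2,fy=3,interpolation=cv2.INTER_CUBIC))
d=cv2.absdiff(cv2.imread('pics/wrist13.png'),cv2.imread('pics/wrist12.png'))[176:206,250:284]; print('rider diff',d.mean())
def edge(r,c0,c1,lvl):
    x=g[r,c0:c1]
    for i in range(len(x)-1):
        if (x[i]-lvl)*(x[i+1]-lvl)<=0 and x[i]!=x[i+1]: return c0+i+(lvl-x[i])/(x[i+1]-x[i])
g=cv2.cvtColor(cv2.imread('pics/wrist13.png'),cv2.COLOR_BGR2GRAY).astype(float)
rows=range(188,204)
mid=np.array([(edge(r,248,262,67)+edge(r,274,292,62))/2 for r in rows]);k=np.polyfit(list(rows),mid,1)
print('axis',np.polyval(k,171.5),'fin',[edge(r,252,266,150) for r in (124,130,136)])
"
```

```text
clock 15.3 tcp [ 0.5242 -0.1682  0.0683] toolx [ 0. -0. -1.] yhead -126.75 offset cm [ 0.03 -0.89  0.15] yaw 0.24785934563784906 gap 0.030612403323932127 F [ 0.4  0.1 -1.1] q [-0.46  0.37 -0.29  0.91 -0.   -2.96]
rider diff 3.25
axis 265.202361837136 fin [np.float64(255.48), None, None]
```

View pics/w13y.png

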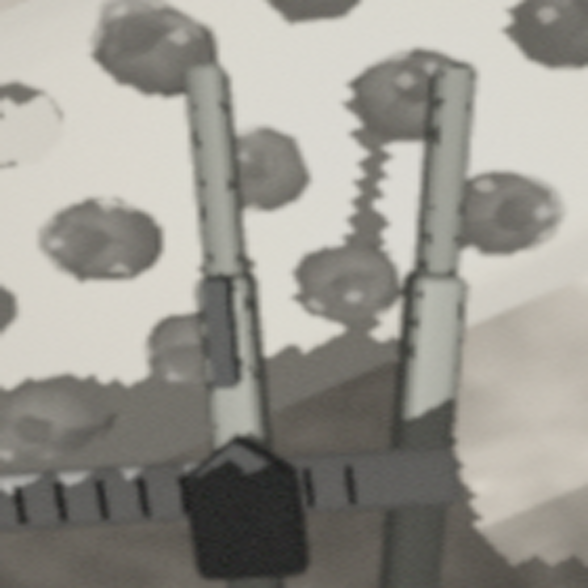

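```bash
python3 -c "
from h import *
print(env.hand_in())"
```

```text
the job is handed in; nothing more can be done
None
```

The forceps are off their rest, held level by the two finger grips over the tray ampoules, and squeezed until the pointer lines up with the mark. I handed the job in at about 15.3 s, with the arm holding its last pose and grip.

**Level and height:** The top of the arms read 0.095–0.096 m along its length. The underside is about 17 mm above the ampoule tops. After the last 8 mm nudge, the middle of the tips should be within about 3 mm of the ampoule centre; I worked this out from the nudge and did not measure it again.

**Squeeze:** The finger opening is about 30.4 mm, so `forceps_arm` is about 0.16 rad. The tips are still about 14–16 mm apart. I squeezed slightly too far (to an opening of about 30.0 mm) and eased back.

**Pointer and mark:** The pointer looks in line to within about 0.3 mm. My estimates of the forceps' heading disagreed by 1–2°, which gave readings of about 0.1 to 0.5 mm past the line. After the nudge, the automatic edge check on the pointer mostly failed against the bright background, so the final alignment was judged by eye.

**Mark position:** The mark did not appear to move along its bar. My position readings were about -4.2 to -4.5 mm before squeezing, and about -4.2 mm worked out from the final opening.

**Bystanders:** The vial, marker pen and amber bottle looked unmoved in the last scene and top pictures. I did not check the standing ampoule on the right closely, but no move after the start went near it. Wrist force was about 6 N while gripping and about 2 N afterwards.

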